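# Line up culture dish piles by height

### The arm

A 6-joint arm with a two-finger parallel gripper is mounted at the origin on a cart in front of the work surface, level with it; the furniture and walls round the work are solid. World frame = base frame: x ahead of the robot, y to its left, z up, the work surface at z = 0. Lengths are in m, angles in degrees, forces in N, time in s.
With the tool pointing down it reaches from about 0.325 to 0.775 m from the base axis. Payload 9.3 kg.
Tool frame: the origin (TCP) lies midway between the tips of the shut fingers; the grasp point (between the pads) lies 19 mm behind it (ctrl.grip_depth is the distance from the TCP to the grasp point, in m); z points along the fingers, x is the direction in which the jaws open and shut, and the axes are right-handed (so a half turn about z gives the same grasp; the last joint's range is limited). The gripper opens to 85 mm and grips with 20 to 120 N. Pads are 22 mm wide; open, the fingers measure 114 mm over their backs; the gripper's body (76 mm by 85 mm) begins 54 mm behind the grasp point. The pads swing forward as they close: fully open they stand 13 mm farther back than shut.
Start: joints at [-73.545, 14.817, 1.232, 76.415, 0, 81.257], TCP at [0.234, -0.498, 0.231] pointing down, gripper open.
Joint ranges: [-174.27, 174.27], [-52.1, 104.24], [-59.71, 78.15], [-110.17, 111.67], [-87.03, 83.33], [-180, 180]. Speed limits (degrees/s): [127.2, 127.2, 159.86, 180, 180, 180].

### API

Orientations are given as [roll, pitch, yaw] about the fixed x, y, z axes, in that order (R = Rz(yaw) Ry(pitch) Rx(roll)).
In Python, from plant import ctrl gives the robot as it stands.
- The arm moves only by the tool play_rows, never from a script. Its argument "series" is a list of rows, each a list of 7 numbers: the closure, from 0 (fully open) to 1 (shut), then the shift along the tool's x, y, z in mm, then the turn, a rotation vector about the tool's x, y, z in degrees. In form: [[claw, tx, ty, tz, ax, ay, az], ...]. A call has 1 to 5 rows; each row is the pose to reach, as a shift and turn from the pose measured when the call began, along the tool's axes at that moment; what a row does not reach only later rows make up. A row lasts 1/10 s, in which the tool goes at most 50 mm and 8.59 degrees, less where a joint would pass 70% of its speed; a pose out of reach is approached as far as the arm can. A call with a gripper value outside its range is refused whole. The fingers move at their own pace and stop on an object; "squeeze" is the grip in N (left out, the last holds). Time passes only in rows, so rows that repeat a pose let the fingers close. It gives the time, the measured TCP pose, the force and the opening at its end, in the units of the state.
- ctrl.read_state(): the state, without advancing time (a new reading comes with each control period).
- ctrl.capture(name): name is "side" or "top" or "wrist"; returns the picture (384x512x3 uint8, red, green, blue); there is no depth.
- ctrl.camera_params(name): a dict with "intrinsics" (3x3 intrinsics, pixels), "dist" ([k1, k2, p1, p2, k3] as OpenCV has them; the pictures are not rectified), "rvec" (rotation vector, rad) and "tvec" (3), from world to camera coordinates, as OpenCV has them; the wrist camera has in their place "T_tool_cam" (4x4, takes a point from camera to tool coordinates, whose origin is the TCP and whose axes are the tool frame's). Camera axes: x right, y down, z forward; pixel columns grow to the right and rows downward; lengths in m; the calibration is good to about 2 mm. A picture is of the moment at which its call begins: read the wrist's pose just before it. camera_params takes no time and is no camera call.
- ctrl.hand_in(): hands the job in, once; it reports no verdict.
Trained networks look in the newest picture that a camera, given by its name, has taken for a name from the list of things; names that differ only in an ending like _2 or _b are one class to them, and where a whole thing is asked for, a point or a joint stands for the part that bears it (a point fixed in the world has none). Each returns a list of dicts, best first, with "p" (0 to 1); they miss things now and then, are a little off and sometimes report something else, mostly with a low value. They report only what shows in the picture. A call takes as long as a camera call. They do not tell look-alikes from the thing itself.
- ctrl.cut_out(thing, camera): "mask" (384x512 bool, what is visible of it) and "at" ([column, row] in pixels, amid what is visible of it).
- ctrl.spot_point(thing, camera): "at" ([column, row] in pixels: a listed point, or the origin of a listed thing).
The state is a dict: "time": time; "joint_pos": joint angles; "joint_vel": joint speeds; "joint_efforts": joint torques, N m; "ee_pos": TCP position; "tool_rot": TCP orientation; "wrist_force": force on the tool from outside, world axes, zero at the start; "ft_torque": the same for the moment, N m; "width": opening from 0.0 (shut) to 1.0 (fully open).
Only numpy, scipy, OpenCV 4.12 (cv2) and the standard library are available. Lean on these libraries where they do the work, as an engineer would, in place of code of your own. Each camera call takes 0.05 s, during which the arm holds its last target. There are 200 camera calls.

### The job

Line up the four narrow piles of culture dishes on the aluminium board, one standing upright in the middle of each printed ring, in order of height: the lowest in the ring next to the knobbed post, rising to the tallest at the other end. The lowest pile stands on the wide pile of larger dishes: lift it straight off and leave the wide pile standing where it is.

Things in the scene. Friction and masses are not known exactly. Their poses are not given: they have to be found in the camera images.
- pile2_center (a point): centre (half-way up, on the axis) of a narrow round pile of two beige culture dishes, fused into one rigid piece, 59 mm across and 30 mm high, about 24 g, z axis up its own axis; at the start it stands loosely, roughly centred, on top of the wide pile; grasp it round the sides
- pile3_center (a point): centre (half-way up, on the axis) of a narrow round pile of three beige culture dishes, fused into one rigid piece, 59 mm across and 45 mm high, about 36 g, z axis up its own axis; it starts on the bench; grasp it round the sides
- pile4_center (a point): centre (half-way up, on the axis) of a narrow round pile of four beige culture dishes, fused into one rigid piece, 59 mm across and 60 mm high, about 48 g, z axis up its own axis; it starts on the bench; grasp it round the sides
- pile6_center (a point): centre (half-way up, on the axis) of a narrow round pile of six beige culture dishes, fused into one rigid piece, 59 mm across and 89 mm high, about 71 g, z axis up its own axis; it starts on the bench; grasp it round the sides
- wide_pile_center (a point): centre (half-way up) of the wide pile of three larger beige dishes, one rigid loose piece 92 mm across and 45 mm high, 150 g, standing on the bench with the two-dish pile on its flat top; not to be lined up, stays where it is
- board: flat bare aluminium board fixed on the bench, 94 mm (its x) by 430 mm (its y, the long way) by 10 mm; origin at the centre of its underside, top face 10 mm above it. Four thin black rings, 81 mm outside and 75 mm inside diameter, each with a dot at its centre, are printed flush on the top in one row at x = 0 and y = -127.5, -42.5, +42.5 and +127.5 mm. It may lie turned by a few degrees
- post: small dark steel post with a knob on top, 25 mm across and 45 mm high, fixed upright on the board 195 mm from the board's centre at one of its two ends (board y = +195 or -195 mm, board x = 0); origin at its foot. The other end has only a flat steel plug
Things that resemble listed ones, but are neither listed nor needed, are in the scene too. What is shaped like the part that bears pile6_center but orange is not meant.

How it is judged:
By the outcome, as a careful person would: the job done as asked, in the order asked, and still so for the second after the job is handed in, with the robot touching nothing.
It also fails if it takes over 118 s, if anything falls off the work surface, if the arm or the gripper's body presses on something with over 40 N, if the wrist force passes 120 N, or if a joint passes its speed limit or range.

## Working session

There is one attempt and no reset: what is moved stays moved. The work goes in short steps, Python scripts to look and compute and a tool call to move; the robot and the scene stay as the last step left them, time stands still between calls to the robot, and variables do not carry over. Pictures are saved under pics/ and viewed, about 12 in all and at most 16, crops included, and the job is handed in when it is done.

Besides the shell and the picture viewer there is one more tool, called after "Call:" as name([rows], argument=value, ...), one row to a line, values as JSON. play_rows: Moves the arm, as the interface text tells. Its arguments: {"type":"object","properties":{"series":{"type":"array"},"squeeze":{"type":"number"}},"required":["series"]}

```bash
ls; mkdir -p pics; cat > h.py <<'E'
import numpy as np, cv2
from scipy.spatial.transform import Rotation as R
from plant import ctrl
def cam(n, s=None):
    p=ctrl.camera_params(n); K=np.array(p["intrinsics"]); d=np.array(p["dist"])
    if n=="wrist":
        s=s or ctrl.read_state(); T=np.eye(4)
        T[:3,:3]=R.from_euler("xyz",s["tool_rot"],degrees=True).as_matrix(); T[:3,3]=s["ee_pos"]
        W=np.linalg.inv(T@np.array(p["T_tool_cam"]))
        return K,d,W[:3,:3],W[:3,3]
    return K,d,cv2.Rodrigues(np.array(p["rvec"],float))[0],np.array(p["tvec"],float).ravel()
def toz(c,uv,z):
    K,d,Rm,t=c
    q=cv2.undistortPoints(np.array([[uv]],float),K,d)[0,0]
    r=Rm.T@np.array([q[0],q[1],1]); o=-Rm.T@t
    return o+r*(z-o[2])/r[2]
def proj(c,P):
    K,d,Rm,t=c
    return cv2.projectPoints(np.atleast_2d(np.array(P,float)),cv2.Rodrigues(Rm)[0],t,K,d)[0].reshape(-1,2)
def save(im,f): cv2.imwrite("pics/"+f,cv2.cvtColor(im,cv2.COLOR_RGB2BGR))
E
python3 - <<'E'
from h import *
np.set_printoptions(precision=3,suppress=True)
a=ctrl.capture("top"); b=ctrl.capture("side")
save(np.vstack([a]),"top0.png"); save(b,"side0.png")
Z=dict(pile2_center=.06,pile3_center=.0225,pile4_center=.03,pile6_center=.0445,wide_pile_center=.0225,board=0,post=.01)
for n in ("top","side"):
    c=cam(n); print(n, "cam at",-c[2].T@c[3])
    for k,z in Z.items():
        for r in ctrl.spot_point(k,n)[:4]: print(k,round(r["p"],2),np.round(r["at"]),toz(c,r["at"],z))
print(ctrl.read_state())
E
```

```text
pics
top cam at [0.567 0.007 1.097]
pile2_center 0.88 [372. 175.] [ 0.651 -0.278  0.06 ]
pile3_center 0.83 [141. 180.] [0.644 0.313 0.022]
pile4_center 0.6 [211. 193.] [0.611 0.129 0.03 ]
pile6_center 0.7 [292. 133.] [ 0.762 -0.08   0.044]
pile6_center 0.64 [212. 194.] [0.606 0.126 0.044]
pile6_center 0.61 [291. 183.] [ 0.634 -0.076  0.044]
wide_pile_center 0.96 [365. 178.] [ 0.646 -0.269  0.022]
board 0.89 [274. 244.] [ 0.476 -0.032  0.   ]
board 0.61 [139. 185.] [0.634 0.324 0.   ]
post 0.41 [198. 256.] [0.446 0.167 0.01 ]
side cam at [ 0.613 -0.722  0.514]
pile2_center 0.75 [282. 289.] [ 0.644 -0.271  0.06 ]
pile4_center 0.68 [266. 186.] [0.615 0.126 0.03 ]
pile4_center 0.43 [200. 183.] [0.442 0.132 0.03 ]
pile6_center 0.81 [333. 232.] [ 0.757 -0.088  0.044]
pile6_center 0.74 [272. 229.] [ 0.63  -0.085  0.044]
wide_pile_center 0.71 [280. 306.] [ 0.643 -0.275  0.023]
wide_pile_center 0.17 [275. 160.] [0.641 0.296 0.022]
board 0.83 [203. 229.] [ 0.472 -0.029  0.   ]
post 0.47 [203. 184.] [0.442 0.165 0.01 ]
{'time': 0.8, 'joint_pos': array([-73.544,  14.815,   1.232,  76.415,  -0.   ,  81.255]), 'joint_vel': array([-0.032, -0.039,  0.038,  0.032,  0.046, -0.052]), 'joint_efforts': array([  0.001, -55.532,  34.472,   0.001,  -0.   ,  -0.   ]), 'ee_pos': array([ 0.234, -0.498,  0.231]), 'tool_rot': array([180.   ,  -0.002, -64.799]), 'wrist_force': array([ 0.408, -0.384, -0.828]), 'ft_torque': array([-0.036, -0.078,  0.033]), 'width': 0.9989315772485814}
```

View pics/top0.png

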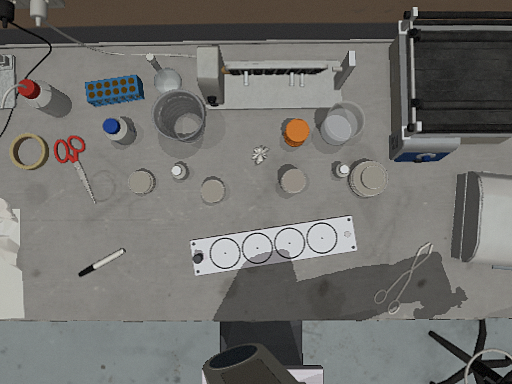

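View pics/side0.png

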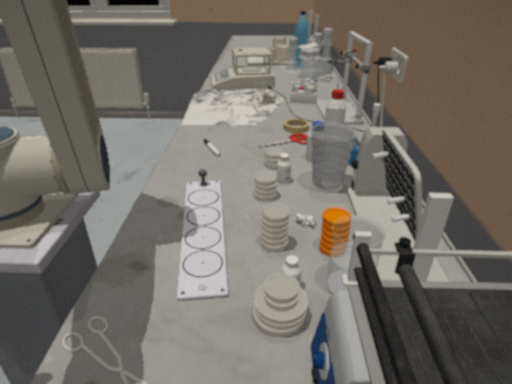

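Top view: narrow beige piles at (141,181), (213,190), (291,180); the wide pile with its small pile at (368,178). The orange pile at (296,132) is the look-alike. The post is at (197,258), which is the +y end. Side view: the piles, far to near, show 3, 4 and 6 dishes. I'll check this in a close crop and measure the rings.

```bash
python3 - <<'E'
from h import *
np.set_printoptions(precision=4,suppress=True)
a=ctrl.capture("top"); b=ctrl.capture("side"); c=cam("top"); cs=cam("side")
# rings: refine by connected dark comps in the board area
g=cv2.cvtColor(a,cv2.COLOR_RGB2GRAY); g4=cv2.resize(g[205:285,180:370],None,fx=4,fy=4,interpolation=cv2.INTER_CUBIC)
th=(cv2.adaptiveThreshold(g4,255,cv2.ADAPTIVE_THRESH_MEAN_C,cv2.THRESH_BINARY_INV,41,20))
cs_,h=cv2.findContours(th,cv2.RETR_LIST,cv2.CHAIN_APPROX_NONE)
for k in cs_:
    if len(k)>50:
        e=cv2.fitEllipse(k)
        if 90<e[1][1]<160 and e[1][0]>85:
            uv=np.array(e[0]); uv=(uv+.5)/4-.5+[180,205]; print("ring",uv,np.array(e[1])/4,toz(c,uv,.01))
Z=dict(pile2_center=.06,pile3_center=.0225,pile4_center=.03,pile6_center=.0445,wide_pile_center=.0225)
for n,cc in(("top",c),("side",cs)):
  for k,z in Z.items():
    for r in ctrl.cut_out(k,n)[:3]:
        ys,xs=np.nonzero(r["mask"]); print(n,k,round(r["p"],2),np.round(r["at"]),xs.min(),xs.max(),ys.min(),ys.max(),toz(cc,[(xs.min()+xs.max())/2,(ys.min()+ys.max())/2],z)[:2])
A=cv2.resize(a[110:280,120:400],None,fx=2.8,fy=2.8,interpolation=cv2.INTER_CUBIC)
save(A[:,:800],"top_crop.png")
save(cv2.resize(b[130:345,170:370],None,fx=2.75,fy=2.75,interpolation=cv2.INTER_CUBIC),"side_crop.png")
E
```

```text
ring [224.7041 252.8095] [28.2262 28.5292] [0.4544 0.0961 0.01  ]
ring [224.6212 252.8388] [31.3367 31.3722] [0.4543 0.0963 0.01  ]
ring [256.6093 246.7946] [26.7022 28.3653] [0.4695 0.0128 0.01  ]
ring [256.9006 247.7862] [31.3183 31.4058] [0.4669 0.0121 0.01  ]
ring [289.1604 242.6709] [28.2953 28.527 ] [ 0.4796 -0.0721  0.01  ]
ring [289.1561 242.7306] [31.3362 31.4246] [ 0.4794 -0.072   0.01  ]
ring [321.3541 237.5746] [28.2239 28.4973] [ 0.4922 -0.156   0.01  ]
ring [321.4293 237.5981] [31.2974 31.4237] [ 0.4921 -0.1562  0.01  ]
top pile2_center 0.73 [373. 178.] 360 384 167 188 [ 0.6443 -0.2774]
top pile3_center 0.55 [141. 183.] 128 156 171 193 [0.6402 0.31  ]
top pile4_center 0.96 [213. 192.] 201 225 180 202 [0.6149 0.1239]
top pile6_center 0.86 [295. 130.] 284 308 119 146 [ 0.762  -0.0901]
top pile6_center 0.78 [293. 180.] 281 304 169 192 [ 0.6394 -0.0797]
top wide_pile_center 0.62 [360. 183.] 349 387 161 196 [ 0.6445 -0.2772]
side pile2_center 0.87 [280. 290.] 264 298 274 311 [ 0.6431 -0.2797]
side pile3_center 0.7 [270. 157.] 265 283 148 168 [0.6391 0.3108]
side pile4_center 0.69 [263. 185.] 254 276 172 201 [0.6134 0.1218]
side pile6_center 0.9 [328. 226.] 319 349 208 255 [ 0.7597 -0.0874]
side pile6_center 0.79 [273. 228.] 261 289 204 252 [ 0.6363 -0.0799]
side pile6_center 0.24 [280. 290.] 265 297 274 311 [ 0.6441 -0.2645]
side wide_pile_center 0.73 [281. 319.] 253 307 286 336 [ 0.6427 -0.2852]
```

View pics/side_crop.png

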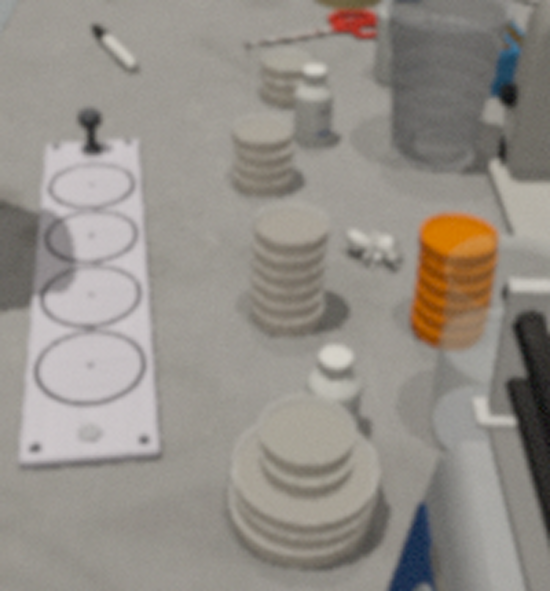

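View pics/top_crop.png

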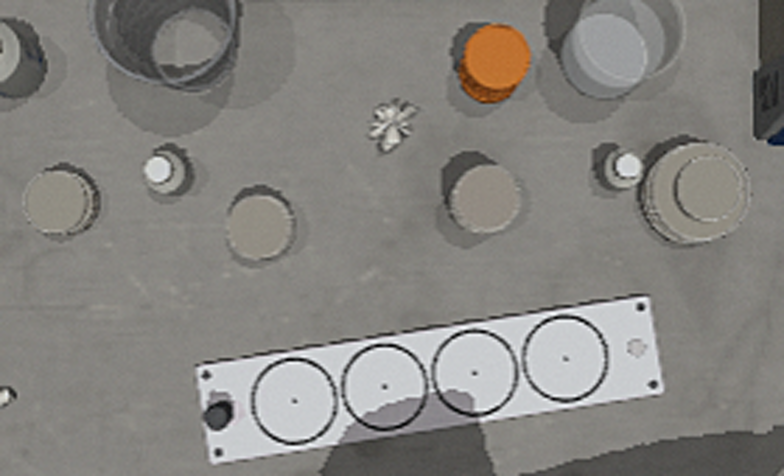

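Side crop: 3-, 4- and 6-dish piles at crop (283,78), (263,155), (290,270), with the two-dish pile on the wide one at (305,445). The orange one at (457,280) is excluded. The post end is the far one (+y). Next I'll fit the top faces and plan the first approach.

```bash
cat >> h.py <<'E'
RINGS=dict(p2=(.4543,.0962),p3=(.4669,.0121),p4=(.4795,-.072),p6=(.4921,-.1561)); YAW=8.5
def delta(p,yaw=YAW):
    s=ctrl.read_state(); Rt=R.from_euler("xyz",s["tool_rot"],degrees=True)
    d=Rt.inv().apply(np.array(p)-s["ee_pos"])*1000
    rv=(Rt.inv()*R.from_euler("xyz",[180,0,yaw],degrees=True)).as_rotvec(degrees=True)
    return np.round(np.r_[d,rv],1).tolist()
E
python3 - <<'E'
from h import *
np.set_printoptions(precision=4,suppress=True)
a=ctrl.capture("top"); c=cam("top"); cs=cam("side")
g=cv2.cvtColor(a,cv2.COLOR_RGB2GRAY)
# top-face: silhouettes from masks -> compare with min-area model: centre of projected cylinder hull
def fit(mask,cc,h0,h1,x0):
    from scipy.optimize import minimize
    t=np.linspace(0,2*np.pi,60)
    def cost(p):
        P=np.vstack([np.c_[p[0]+.0295*np.cos(t),p[1]+.0295*np.sin(t),0*t+h] for h in(h0,h1)])
        m=np.zeros(mask.shape,np.uint8); cv2.fillConvexPoly(m,cv2.convexHull((proj(cc,P)*16).astype(np.int32)),1,shift=4)
        return 1-(m.astype(bool)&mask).sum()/(m.astype(bool)|mask).sum()
    r=minimize(cost,x0,method="Nelder-Mead",options=dict(initial_simplex=np.array(x0)+[[0,0],[.006,0],[0,.006]]))
    return r.x,r.fun
b=ctrl.capture("side")
for k,h0,h1,x0 in(("pile2_center",.045,.075,(.645,-.278)),("pile3_center",0,.045,(.64,.31)),("pile4_center",0,.06,(.614,.123)),("pile6_center",0,.089,(.638,-.08))):
  for n,cc in(("top",c),("side",cs)):
    for r in ctrl.cut_out(k,n)[:2]:
        x,f=fit(r["mask"],cc,h0,h1,x0)
        if f<.5: print(k,n,x,round(f,2))
for n,uv,z in(("2",(373.9,177.5),.075),("3",(140.4,181.8),.045),("4",(212.9,191.1),.06),("6",(293.2,180.7),.089)): print(n,toz(c,uv,z))
print(delta((.45,-.278,.231)))
E
```

```text
pile2_center top [ 0.6457 -0.2795] 0.15
pile2_center side [ 0.643  -0.2781] 0.09
pile3_center top [0.64   0.3103] 0.03
pile3_center side [0.6339 0.3161] 0.29
pile4_center top [0.6153 0.1213] 0.09
pile4_center side [0.6129 0.1273] 0.09
pile6_center top [ 0.6354 -0.0782] 0.15
pile6_center side [ 0.634  -0.0791] 0.05
2 [ 0.6431 -0.278   0.075 ]
3 [0.6392 0.3078 0.045 ]
4 [0.6134 0.1208 0.06  ]
6 [ 0.6358 -0.0778  0.089 ]
[-106.9, -288.8, 0.3, 0.0, 0.0, -73.3]
```

Call:
play_rows([
  [0, -107, -289, 0, 0, 0, -73],
  [0, -107, -289, 0, 0, 0, -73],
  [0, -107, -289, 0, 0, 0, -73],
  [0, -107, -289, 0, 0, 0, -73],
  [0, -107, -289, 0, 0, 0, -73],
], squeeze=30)

```text
time: 2.4
ee_pos: [0.4104, -0.3178, 0.2315]
tool_rot: [180.0, -0.0, -21.5]
wrist_force: [0.7, -1.0, -0.3]
width: 0.998
```

```bash
python3 -c "
from h import *
print(delta((.57,-.278,.2)), ctrl.read_state()['ee_pos'])"
```

```text
[133.9, -95.5, 31.5, 0.0, -0.0, -30.0] [ 0.4104117  -0.31776196  0.23149251]
```

Call:
play_rows([
  [0, 134, -95, 31, 0, 0, -30],
  [0, 134, -95, 31, 0, 0, -30],
  [0, 134, -95, 31, 0, 0, -30],
  [0, 134, -95, 31, 0, 0, -30],
  [0, 134, -95, 31, 0, 0, -30],
])

```text
time: 2.9
ee_pos: [0.5719, -0.2771, 0.1987]
tool_rot: [-179.9, 0.1, 8.8]
wrist_force: [-0.3, -0.5, -0.3]
width: 0.995
```

```bash
cat > w.py <<'E'
from h import *
import sys
def wfit(k,h0,h1,x0,fn=None):
    from scipy.optimize import minimize
    s=ctrl.read_state(); a=ctrl.capture("wrist"); cc=cam("wrist",s)
    if fn: save(a,fn)
    t=np.linspace(0,2*np.pi,60)
    for r in ctrl.cut_out(k,"wrist")[:2]:
        mask=r["mask"]
        def cost(p):
            P=np.vstack([np.c_[p[0]+.0295*np.cos(t),p[1]+.0295*np.sin(t),0*t+h] for h in(h0,h1)])
            m=np.zeros(mask.shape,np.uint8); cv2.fillConvexPoly(m,cv2.convexHull((proj(cc,P)*16).astype(np.int32)),1,shift=4)
            return 1-(m.astype(bool)&mask).sum()/(m.astype(bool)|mask).sum()
        q=minimize(cost,x0,method="Nelder-Mead",options=dict(initial_simplex=np.array(x0)+[[0,0],[.006,0],[0,.006]]))
        print(k,round(r["p"],2),np.round(r["at"]),np.round(q.x,4),round(q.fun,2))
    return a,cc
E
python3 -c "
from w import *
a,cc=wfit('pile2_center',.045,.075,(.644,-.278),'w2.png')
print(proj(cc,[[.644,-.278,.075]]),delta((.644,-.278,.12)), ctrl.read_state()['tool_rot'])"
```

```text
pile2_center 0.75 [333. 194.] [ 0.642  -0.2783] 0.1
[[339.50291661 198.03244915]] [73.5, 10.6, 80.1, -0.0, 0.0, -0.1] [-1.79996819e+02  3.15547536e-02  8.44734529e+00]
```

View pics/w2.png

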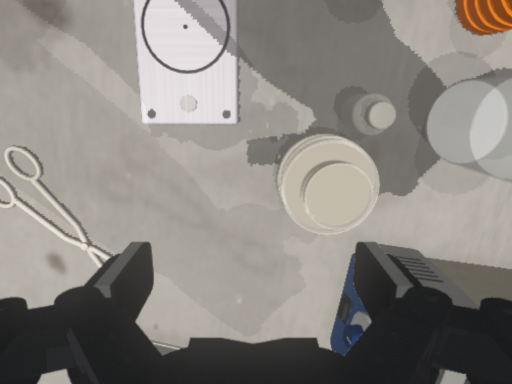

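Wrist view: pile2 on the wide pile at (340,195), bottle at (378,115), and the blue box edge at (352,255). I'll check the clearance to that box before descending.

```bash
python3 -c "
from h import *
c=cam('top');w=cam('wrist')
for z in (0,.05,.1,.15,.2): print(z,toz(c,(391,161),z)[:2],toz(c,(391,140),z)[:2],toz(w,(355,250),z)[:2],toz(w,(335,335),z)[:2], 'bottle',toz(c,(342,169),z)[:2])
print(delta((.643,-.278,.13)))"
```

```text
0 [ 0.69217724 -0.34523753] [ 0.74825427 -0.34659175] [ 0.6953739  -0.35517057] [ 0.69712103 -0.46710886] bottle [ 0.67188195 -0.21477182]
0.05 [ 0.68648934 -0.32920311] [ 0.74001048 -0.3304956 ] [ 0.67561459 -0.33433667] [ 0.67710622 -0.42990557] bottle [ 0.66711907 -0.20468378]
0.1 [ 0.68080143 -0.31316869] [ 0.73176669 -0.31439946] [ 0.65585528 -0.31350277] [ 0.65709142 -0.39270229] bottle [ 0.66235619 -0.19459575]
0.15 [ 0.67511353 -0.29713426] [ 0.7235229  -0.29830331] [ 0.63609597 -0.29266887] [ 0.63707662 -0.35549901] bottle [ 0.65759331 -0.18450771]
0.2 [ 0.66942563 -0.28109984] [ 0.71527911 -0.28220716] [ 0.61633666 -0.27183497] [ 0.61706181 -0.31829572] bottle [ 0.65283043 -0.17441968]
[72.5, 10.5, 70.1, -0.0, 0.0, -0.1]
```

Call:
play_rows([
  [0, 36, 5, 35, 0, 0, 0],
  [0, 72, 10, 70, 0, 0, 0],
  [0, 72, 10, 70, 0, 0, 0],
  [0, 72, 10, 70, 0, 0, 0],
])

```text
time: 3.4
ee_pos: [0.6413, -0.2781, 0.1294]
tool_rot: [-179.9, 0.1, 8.3]
wrist_force: [-1.2, 1.0, 0.6]
width: 1.005
```

```bash
python3 -c "
from w import *
a,cc=wfit('pile2_center',.045,.075,(.644,-.278),'w2b.png')
print(delta((.6435,-.278,.044)))"
```

```text
pile2_center 0.87 [254. 208.] [ 0.6438 -0.2783] 0.11
[1.9, -0.3, 88.0, 0.1, -0.0, -0.2]
```

Consistent at (0.6435, −0.278). I'll descend slowly and then grip.

Call:
play_rows([
  [0, 2, 0, 40, 0, 0, 0],
  [0, 2, 0, 70, 0, 0, 0],
  [0, 2, 0, 86, 0, 0, 0],
  [0, 2, 0, 86, 0, 0, 0],
  [0.2, 2, 0, 86, 0, 0, 0],
])

```text
time: 4.0
ee_pos: [0.6437, -0.2791, 0.0484]
tool_rot: [179.8, -0.2, 8.3]
wrist_force: [0.4, 0.3, 0.7]
width: 0.854
```

Call:
play_rows([
  [0.4, 0, 0, 0, 0, 0, 0],
  [0.6, 0, 0, 0, 0, 0, 0],
  [0.6, 0, 0, 0, 0, 0, 0],
  [0.6, 0, 0, 0, 0, 0, 0],
], squeeze=25)

```text
time: 4.4
ee_pos: [0.6444, -0.2799, 0.0512]
tool_rot: [179.7, -0.3, 8.3]
wrist_force: [-2.2, -0.4, 10.1]
width: 0.669
```

Pads swung down a little while gripping (10 N). I'll lift straight up gently.

Call:
play_rows([
  [0.6, 0, 0, -5, 0, 0, 0],
  [0.6, 0, 0, -15, 0, 0, 0],
  [0.6, 0, 0, -35, 0, 0, 0],
  [0.6, 0, 0, -75, 0, 0, 0],
  [0.6, 0, 0, -110, 0, 0, 0],
])

```text
time: 4.9
ee_pos: [0.6437, -0.2792, 0.1635]
tool_rot: [179.6, -0.3, 8.3]
wrist_force: [0.8, -0.5, 0.8]
width: 0.669
```

```bash
python3 -c "
from w import *
s=ctrl.read_state(); print(s['ee_pos'],s['width'],s['wrist_force'])
a=ctrl.capture('wrist'); b=ctrl.capture('side')
save(np.hstack([a[:,:],b[130:,190:400].repeat(1,0)]) if 0 else np.hstack([cv2.resize(a,(400,300)),cv2.resize(b[110:350,180:500],(400,300))]),'lift2.png')
for n in ('wide_pile_center','pile2_center'):
  for r in ctrl.spot_point(n,'side')[:2]: print(n,r['p'],r['at'],toz(cam('side'),r['at'],.0225))
print(delta((.454,.0962,.2)),delta((.50,-.15,.17)))"
```

```text
[ 0.64366488 -0.279202    0.1635317 ] 0.6693950234382633 [ 0.81754541 -0.51480825  0.80649988]
wide_pile_center 0.95 [280.9, 307.4] [ 0.6444607  -0.27732165  0.0225    ]
pile2_center 0.61 [283.9, 233.4] [ 0.65654565 -0.06886775  0.0225    ]
[-133.8, -398.8, -41.2, 0.4, -0.4, -0.2] [-124.0, -148.8, -9.2, 0.4, -0.4, -0.2]
```

View pics/lift2.png

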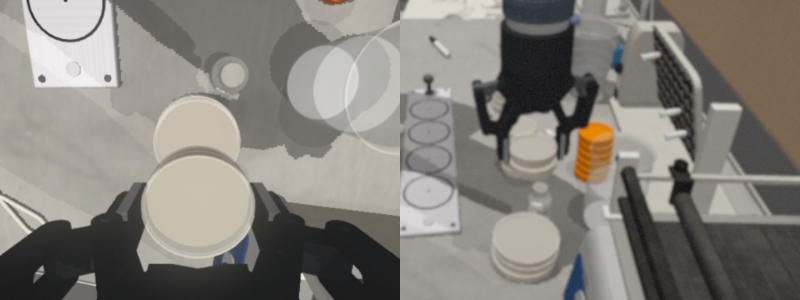

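Lifted cleanly; the wide pile stays at side (281,307) and its position is unchanged. Now I'll measure the in-hand offset and carry the pile to the ring by the post.

```bash
python3 -c "
from w import *
z=ctrl.read_state()['ee_pos'][2]
a,cc=wfit('pile2_center',z-.006,z+.024,(.6437,-.279))
print(ctrl.read_state()['ee_pos'])"
```

```text
pile2_center 0.6 [251. 260.] [ 0.6443 -0.279 ] 0.1
[ 0.64337571 -0.27907088  0.16053797]
```

Call:
play_rows([
  [0.6, -40, -40, -10, 0, 0, 0],
  [0.6, -80, -80, -10, 0, 0, 0],
  [0.6, -110, -120, -10, 0, 0, 0],
  [0.6, -130, -165, -10, 0, 0, 0],
  [0.6, -134, -210, -10, 0, 0, 0],
])

```text
time: 5.7
ee_pos: [0.4799, -0.0965, 0.1678]
tool_rot: [179.8, -0.1, 8.2]
wrist_force: [0.7, 0.4, 0.0]
width: 0.669
```

Call:
play_rows([
  [0.6, 0, -48, 0, 0, 0, 0],
  [0.6, 0, -95, 0, 0, 0, 0],
  [0.6, 0, -140, 0, 0, 0, 0],
  [0.6, 0, -185, 0, 0, 0, 0],
  [0.6, 0, -190, 0, 0, 0, 0],
])

```text
time: 6.2
ee_pos: [0.4511, 0.0953, 0.1662]
tool_rot: [179.8, -0.0, 8.4]
wrist_force: [-0.7, -0.8, -0.5]
width: 0.666
```

```bash
python3 -c "
from w import *
z=ctrl.read_state()['ee_pos'][2]; e=ctrl.read_state()['ee_pos']
a,cc=wfit('pile2_center',z-.006,z+.024,e[:2])
print(e,delta((.4543,.0962,.04)))"
```

```text
pile2_center 0.93 [247. 261.] [0.4515 0.0954] 0.11
[0.45107575 0.09533863 0.1662498 ] [2.5, -3.6, 126.3, 0.2, -0.1, -0.2]
```

Call:
play_rows([
  [0.6, 3, -1, 45, 0, 0, 0],
  [0.6, 3, -1, 90, 0, 0, 0],
  [0.6, 3, -1, 130, 0, 0, 0],
  [0.6, 3, -1, 140, 0, 0, 0],
  [0.6, 3, -1, 140, 0, 0, 0],
])

```text
time: 6.8
ee_pos: [0.4545, 0.0926, 0.0253]
tool_rot: [179.8, 0.2, 8.2]
wrist_force: [0.4, 0.1, -0.0]
width: 0.671
```

```bash
python3 -c "
from h import *
s=ctrl.read_state(); print(s['ee_pos'],s['wrist_force'],delta((.4543,.0962,.0165)))"
```

```text
[0.45448009 0.09256777 0.02530929] [ 0.37936404  0.09932183 -0.04507618] [0.4, -3.7, 8.8, 0.2, 0.2, -0.3]
```

Call:
play_rows([
  [0.6, 0, -4, 0, 0, 0, 0],
  [0.6, 0, -4, 4, 0, 0, 0],
  [0.6, 0, -4, 7, 0, 0, 0],
  [0.6, 0, -4, 8, 0, 0, 0],
  [0.6, 0, -4, 8, 0, 0, 0],
])

```text
time: 7.3
ee_pos: [0.454, 0.0965, 0.0175]
tool_rot: [179.8, 0.1, 8.3]
wrist_force: [-0.2, -0.3, 0.6]
width: 0.674
```

```bash
python3 -c "
from h import *
for i in range(3):
  ctrl.capture('side'); s=ctrl.read_state(); print(s['ee_pos'],s['wrist_force'],delta((.4543,.0962,.0165)))"
```

```text
[0.4539436  0.09652984 0.01753982] [ 1.12608864 -0.40139888  0.28594426] [0.3, 0.4, 1.0, 0.2, 0.1, -0.2]
[0.45396438 0.09651928 0.01751642] [-0.09542769 -0.04664099 -0.86858024] [0.3, 0.4, 1.0, 0.2, 0.1, -0.3]
[0.45396839 0.09652088 0.01748776] [ 0.97546408 -0.20031513  0.00766496] [0.3, 0.4, 1.0, 0.2, 0.1, -0.2]
```

Call:
play_rows([
  [0.6, 0, 0, 1, 0, 0, 0],
  [0.6, 0, 0, 2, 0, 0, 0],
  [0.6, 0, 0, 2, 0, 0, 0],
])

```text
time: 7.75
ee_pos: [0.4541, 0.0966, 0.0162]
tool_rot: [179.8, 0.1, 8.3]
wrist_force: [-3.7, 0.4, 11.5]
width: 0.669
```

Contact at z≈0.016. Now I'll release and rise.

Call:
play_rows([
  [0.25, 0, 0, 0, 0, 0, 0],
  [0.1, 0, 0, 0, 0, 0, 0],
  [0, 0, 0, 0, 0, 0, 0],
  [0, 0, 0, 0, 0, 0, 0],
])

```text
time: 8.15
ee_pos: [0.4541, 0.0966, 0.0161]
tool_rot: [179.8, 0.1, 8.3]
wrist_force: [0.7, -0.8, -0.2]
width: 0.998
```

Call:
play_rows([
  [0, 0, 0, -20, 0, 0, 0],
  [0, 0, 0, -60, 0, 0, 0],
  [0, 0, 0, -110, 0, 0, 0],
  [0, 0, 0, -150, 0, 0, 0],
  [0, 0, 0, -150, 0, 0, 0],
])

```text
time: 8.65
ee_pos: [0.4566, 0.0973, 0.1711]
tool_rot: [179.7, -0.4, 8.3]
wrist_force: [0.5, 0.2, -0.4]
width: 0.997
```

```bash
python3 -c "
from w import *
a,cc=wfit('pile2_center',.01,.04,(.4543,.0962),'w2c.png')
print(proj(cc,[[x,y,.01] for x,y in RINGS.values()]))
print(delta((.56,.25,.17)),delta((.6395,.309,.13)))"
```

```text
pile2_center 0.73 [249. 175.] [0.4533 0.098 ] 0.11
[[249.00313531 173.94333179]
 [249.63960553 258.15573357]
 [250.20079629 331.12748636]
 [250.69604662 394.5395132 ]]
[126.3, -136.1, -3.9, 0.2, -0.0, -0.2] [213.4, -183.2, 36.0, 0.2, -0.0, -0.2]
```

View pics/w2c.png

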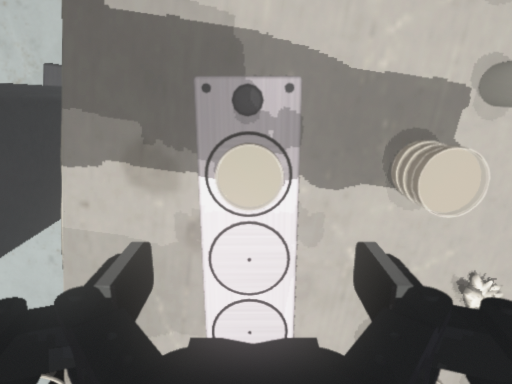

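Pile2 stands centred in the ring next to the post (249,176), and the ring-2 dot is at (249,259), as predicted to within a pixel. On to pile3.

Call:
play_rows([
  [0, 45, -40, 0, 0, 0, 0],
  [0, 90, -80, 0, 0, 0, 0],
  [0, 130, -115, 0, 0, 0, 0],
  [0, 170, -150, 0, 0, 0, 0],
  [0, 205, -175, 0, 0, 0, 0],
])

```text
time: 9.25
ee_pos: [0.6188, 0.2872, 0.1638]
tool_rot: [179.7, 0.2, 8.3]
wrist_force: [1.5, -0.6, 1.1]
width: 1.002
```

```bash
python3 -c "
from w import *
a,cc=wfit('pile3_center',0,.045,(.6395,.309),'w3.png')
print(delta((.6395,.309,.02)),ctrl.read_state()['ee_pos'])"
```

```text
pile3_center 0.92 [284. 159.] [0.6383 0.3107] 0.13
[22.1, -17.5, 140.7, 0.2, 0.2, -0.1] [0.62075273 0.28910036 0.16083323]
```

Call:
play_rows([
  [0, 22, -19, 0, 0, 0, 0],
  [0, 22, -19, 45, 0, 0, 0],
  [0, 22, -19, 90, 0, 0, 0],
  [0, 22, -19, 130, 0, 0, 0],
  [0, 22, -19, 142, 0, 0, 0],
])

```text
time: 9.85
ee_pos: [0.6357, 0.3089, 0.0122]
tool_rot: [179.7, 0.8, 8.4]
wrist_force: [-0.5, 0.1, -0.1]
width: 1.002
```

```bash
python3 -c "
from w import *
print(delta((.639,.310,.018)),ctrl.read_state()['ee_pos'],ctrl.read_state()['wrist_force'])"
```

```text
[3.4, -0.5, -5.8, 0.3, 0.8, -0.1] [0.63565546 0.30894122 0.01223077] [-0.54780205  0.14513682 -0.10030994]
```

Call:
play_rows([
  [0, 3, -1, -6, 0.3, 0.8, 0],
  [0, 3, -1, -6, 0.3, 0.8, 0],
  [0.2, 3, -1, -6, 0.3, 0.8, 0],
  [0.4, 3, -1, -6, 0.3, 0.8, 0],
  [0.6, 3, -1, -6, 0.3, 0.8, 0],
])

```text
time: 10.35
ee_pos: [0.6395, 0.3107, 0.0205]
tool_rot: [180.0, -0.2, 8.4]
wrist_force: [-1.4, -0.4, 6.5]
width: 0.668
```

Call:
play_rows([
  [0.6, 0, 0, 0, 0, 0, 0],
  [0.6, 0, 0, 0, 0, 0, 0],
  [0.6, 0, 0, 0, 0, 0, 0],
])

```text
time: 10.65
ee_pos: [0.6396, 0.3108, 0.0208]
tool_rot: [180.0, -0.2, 8.4]
wrist_force: [-0.7, 0.4, 0.3]
width: 0.668
```

Call:
play_rows([
  [0.6, 0, 0, -10, 0, 0, 0],
  [0.6, 0, 0, -40, 0, 0, 0],
  [0.6, 0, 0, -85, 0, 0, 0],
  [0.6, 0, 0, -130, 0, 0, 0],
  [0.6, 0, 0, -150, 0, 0, 0],
])

```text
time: 11.15
ee_pos: [0.6401, 0.3111, 0.1766]
tool_rot: [-179.9, -0.6, 8.4]
wrist_force: [0.8, -0.7, 0.8]
width: 0.667
```

```bash
python3 -c "
from w import *
e=ctrl.read_state()['ee_pos']; z=e[2]
a,cc=wfit('pile3_center',z-.02,z+.025,e[:2])
print(e,delta((.4669,.0121,z)))"
```

```text
pile3_center 0.86 [254. 262.] [0.6402 0.3095] 0.11
[0.64007027 0.31111833 0.176602  ] [-215.2, 270.6, -3.4, -0.1, -0.6, -0.1]
```

Call:
play_rows([
  [0.6, -39, 31, 0, 0, 0, 0],
  [0.6, -77, 70, 0, 0, 0, 0],
  [0.6, -112, 110, 0, 0, 0, 0],
  [0.6, -145, 150, 0, 0, 0, 0],
  [0.6, -175, 190, 0, 0, 0, 0],
])

```text
time: 11.75
ee_pos: [0.4975, 0.1048, 0.1731]
tool_rot: [-179.9, -0.5, 8.4]
wrist_force: [0.6, -1.0, 0.0]
width: 0.668
```

```bash
python3 -c "
from w import *
e=ctrl.read_state()['ee_pos']; print(e,delta((.4669,.0131,.05)))"
```

```text
[0.49749425 0.104752   0.17307109] [-44.9, 86.3, 122.6, -0.1, -0.5, -0.1]
```

Call:
play_rows([
  [0.6, -25, 42, 0, 0, -0.5, 0],
  [0.6, -45, 86, 20, 0, -0.5, 0],
  [0.6, -45, 86, 60, 0, -0.5, 0],
  [0.6, -45, 86, 105, 0, -0.5, 0],
  [0.6, -45, 86, 122, 0, -0.5, 0],
])

```text
time: 12.25
ee_pos: [0.4639, 0.0131, 0.047]
tool_rot: [-179.8, 0.2, 8.3]
wrist_force: [0.2, 0.6, 0.5]
width: 0.667
```

```bash
python3 -c "
from w import *
ctrl.capture('top')
e=ctrl.read_state()['ee_pos']; z=e[2]; a,cc=wfit('pile3_center',z-.021,z+.024,e[:2]); print(e,delta((.4669,.0131,.033)))"
```

```text
pile3_center 0.92 [253. 265.] [0.4638 0.012 ] 0.09
[0.46352819 0.01340332 0.04583398] [1.2, 0.6, 16.6, -0.1, 0.1, -0.1]
```

Call:
play_rows([
  [0.6, 2, 0, 8, 0, 0, 0],
  [0.6, 2, 0, 13, 0, 0, 0],
  [0.6, 2, 0, 13, 0, 0, 0],
])

```text
time: 12.7
ee_pos: [0.4677, 0.0139, 0.0365]
tool_rot: [-179.9, 0.1, 8.4]
wrist_force: [-1.4, 0.4, -0.2]
width: 0.669
```

```bash
python3 -c "
from w import *
s=ctrl.read_state();print(s['ee_pos'],s['wrist_force'],delta((.4669,.0131,.031)))"
```

```text
[0.4676618  0.01391253 0.03654874] [-1.35724914  0.40685751 -0.23190431] [-0.9, 0.7, 5.5, -0.1, 0.1, -0.1]
```

Call:
play_rows([
  [0.6, -1, 0.5, 3, 0, 0, 0],
  [0.6, -1, 0.5, 5, 0, 0, 0],
  [0.6, -1, 0.5, 6, 0, 0, 0],
  [0.6, -1, 0.5, 6, 0, 0, 0],
])

```text
time: 13.1
ee_pos: [0.4667, 0.0133, 0.0306]
tool_rot: [-179.9, 0.1, 8.4]
wrist_force: [-0.5, -0.1, 0.2]
width: 0.671
```

Call:
play_rows([
  [0.6, 0, 0, 1, 0, 0, 0],
  [0.6, 0, 0, 2, 0, 0, 0],
  [0.6, 0, 0, 2, 0, 0, 0],
])

```text
time: 13.4
ee_pos: [0.4668, 0.0133, 0.0302]
tool_rot: [-179.9, 0.0, 8.4]
wrist_force: [-7.2, 0.8, 22.9]
width: 0.669
```

Contact. Release, rise, and look on the way to pile4.

Call:
play_rows([
  [0.4, 0, 0, -1, 0, 0, 0],
  [0.2, 0, 0, -1, 0, 0, 0],
  [0, 0, 0, -1, 0, 0, 0],
  [0, 0, 0, -1, 0, 0, 0],
])

```text
time: 13.8
ee_pos: [0.4667, 0.0133, 0.031]
tool_rot: [-179.9, 0.1, 8.4]
wrist_force: [0.2, -0.5, -0.5]
width: 1.002
```

Call:
play_rows([
  [0, 0, 0, -20, 0, 0, 0],
  [0, 0, 0, -60, 0, 0, 0],
  [0, 0, 0, -110, 0, 0, 0],
  [0, 0, 0, -145, 0, 0, 0],
  [0, 0, 0, -145, 0, 0, 0],
])

```text
time: 14.3
ee_pos: [0.4691, 0.0128, 0.1804]
tool_rot: [180.0, -0.3, 8.5]
wrist_force: [0.2, 0.0, 0.2]
width: 1.001
```

```bash
python3 -c "
from w import *
a,cc=wfit('pile3_center',.01,.055,(.4669,.0121),'w3c.png')
print(delta((.614,.122,.17)))"
```

```text
pile3_center 0.82 [252. 180.] [0.4677 0.0133] 0.12
[161.2, -86.2, 6.4, -0.1, -0.0, -0.1]
```

Call:
play_rows([
  [0, 43, -23, 0, 0, 0, 0],
  [0, 86, -46, 0, 0, 0, 0],
  [0, 128, -69, 0, 0, 0, 0],
  [0, 155, -82, 0, 0, 0, 0],
  [0, 155, -82, 0, 0, 0, 0],
])

```text
time: 14.9
ee_pos: [0.6101, 0.1189, 0.1729]
tool_rot: [-179.9, 0.2, 8.6]
wrist_force: [-0.7, 0.1, -0.8]
width: 0.999
```

```bash
python3 -c "
from w import *
a,cc=wfit('pile4_center',0,.06,(.614,.122))
print(delta((.614,.122,.025)),ctrl.read_state()['ee_pos'])"
```

```text
pile4_center 0.91 [264. 179.] [0.6138 0.1242] 0.1
[7.5, -3.6, 148.8, -0.1, 0.2, -0.0] [0.60774195 0.11719452 0.17387173]
```

Call:
play_rows([
  [0, 6, -4, 30, 0, 0, 0],
  [0, 6, -4, 75, 0, 0, 0],
  [0, 6, -4, 120, 0, 0, 0],
  [0, 6, -4, 147, 0, 0, 0],
  [0, 6, -4, 147, 0, 0, 0],
])

```text
time: 15.5
ee_pos: [0.6086, 0.121, 0.0228]
tool_rot: [-179.9, 0.7, 8.4]
wrist_force: [-0.9, 0.1, -0.5]
width: 0.996
```

```bash
python3 -c "
from w import *
a,cc=wfit('pile4_center',0,.06,(.614,.122))
print(delta((.614,.123,.026)),ctrl.read_state()['ee_pos'],ctrl.read_state()['wrist_force'])"
```

```text
pile4_center 0.59 [267. 271.] [0.6139 0.1228] 0.13
[2.3, -1.1, 1.4, -0.1, 0.3, -0.0] [0.61189659 0.1215405  0.0274133 ] [-0.42946965  0.28608958  0.85081557]
```

Call:
play_rows([
  [0, 2, -1, 0, 0, 0.3, 0],
  [0, 2, -1, 0, 0, 0.3, 0],
  [0.2, 2, -1, 0, 0, 0.3, 0],
  [0.4, 2, -1, 0, 0, 0.3, 0],
  [0.6, 2, -1, 0, 0, 0.3, 0],
])

```text
time: 16.1
ee_pos: [0.614, 0.1228, 0.0283]
tool_rot: [-179.9, -0.1, 8.5]
wrist_force: [-1.8, -0.7, 6.6]
width: 0.67
```

Call:
play_rows([
  [0.6, 0, 0, 0, 0, 0, 0],
  [0.6, 0, 0, 0, 0, 0, 0],
  [0.6, 0, 0, 0, 0, 0, 0],
])

```text
time: 16.4
ee_pos: [0.614, 0.1229, 0.0284]
tool_rot: [-179.9, -0.1, 8.5]
wrist_force: [0.2, -0.6, 1.3]
width: 0.67
```

Call:
play_rows([
  [0.6, 0, 0, -10, 0, 0, 0],
  [0.6, 0, 0, -40, 0, 0, 0],
  [0.6, 0, 0, -85, 0, 0, 0],
  [0.6, 0, 0, -130, 0, 0, 0],
  [0.6, 0, 0, -140, 0, 0, 0],
])

```text
time: 16.9
ee_pos: [0.6156, 0.1228, 0.1745]
tool_rot: [-180.0, -0.6, 8.5]
wrist_force: [0.5, 0.2, 0.0]
width: 0.673
```

```bash
python3 -c "
from w import *
e=ctrl.read_state()['ee_pos']; z=e[2]
a,cc=wfit('pile4_center',z-.0275,z+.0325,e[:2])
print(e,delta((.4795,-.072,z)))"
```

```text
pile4_center 0.81 [254. 266.] [0.6153 0.1224] 0.13
[0.6156493  0.12282743 0.17454435] [-162.4, 172.7, -4.8, -0.1, -0.3, -0.0]
```

Call:
play_rows([
  [0.6, -34, 36, 0, 0, 0, 0],
  [0.6, -67, 72, 0, 0, 0, 0],
  [0.6, -100, 107, 0, 0, 0, 0],
  [0.6, -132, 141, 0, 0, 0, 0],
  [0.6, -162, 173, 0, 0, 0, 0],
])

```text
time: 17.5
ee_pos: [0.4776, -0.0732, 0.168]
tool_rot: [-179.9, -0.2, 8.5]
wrist_force: [0.3, -0.0, -0.1]
width: 0.668
```

```bash
python3 -c "
from w import *
ctrl.capture('top'); e=ctrl.read_state()['ee_pos']; print(e,delta((.4795,-.072,.055)))"
```

```text
[ 0.4748099  -0.07681108  0.16801095] [5.2, -4.0, 113.0, -0.0, -0.0, -0.2]
```

Call:
play_rows([
  [0.6, 5, -4, 20, 0, 0, 0],
  [0.6, 5, -4, 60, 0, 0, 0],
  [0.6, 5, -4, 95, 0, 0, 0],
  [0.6, 5, -4, 112, 0, 0, 0],
  [0.6, 5, -4, 112, 0, 0, 0],
])

```text
time: 18.05
ee_pos: [0.4766, -0.0712, 0.0525]
tool_rot: [-179.8, 0.3, 8.3]
wrist_force: [0.4, 0.4, -0.2]
width: 0.667
```

```bash
python3 -c "
from w import *
ctrl.capture('top');ctrl.capture('top');e=ctrl.read_state()['ee_pos']; z=e[2]; a,cc=wfit('pile4_center',z-.028,z+.032,e[:2]); print(e,delta((.4795,-.072,.042)))"
```

```text
[ 0.47875809 -0.07184359  0.055505  ] [-0.2, -0.2, 14.7, -0.0, -0.1, -0.2]
```

Call:
play_rows([
  [0.6, 0, 0, 8, 0, 0, 0],
  [0.6, 0, 0, 14, 0, 0, 0],
  [0.6, 0, 0, 15, 0, 0, 0],
  [0.6, 0, 0, 15, 0, 0, 0],
  [0.6, 0, 0, 15, 0, 0, 0],
])

```text
time: 18.75
ee_pos: [0.4798, -0.0721, 0.0418]
tool_rot: [-180.0, -0.1, 8.3]
wrist_force: [0.0, 0.5, -0.3]
width: 0.667
```

```bash
python3 -c "
from w import *
ctrl.capture('top');s=ctrl.read_state();e=s['ee_pos']; print(e,s['wrist_force'],delta((.4795,-.072,.0375)))"
```

```text
[ 0.47983494 -0.07215888  0.04183544] [ 0.50117284  0.64423903 -0.4658934 ] [-0.3, -0.2, 4.3, -0.0, -0.1, -0.2]
```

Call:
play_rows([
  [0.6, 0, 0, 2, 0, 0, 0],
  [0.6, 0, 0, 3, 0, 0, 0],
  [0.6, 0, 0, 4, 0, 0, 0],
  [0.6, 0, 0, 4.5, 0, 0, 0],
  [0.6, 0, 0, 4.5, 0, 0, 0],
])

```text
time: 19.3
ee_pos: [0.4799, -0.0722, 0.0383]
tool_rot: [180.0, -0.1, 8.3]
wrist_force: [-3.4, 1.4, 12.8]
width: 0.674
```

Call:
play_rows([
  [0.4, 0, 0, 0, 0, 0, 0],
  [0.2, 0, 0, 0, 0, 0, 0],
  [0, 0, 0, 0, 0, 0, 0],
  [0, 0, 0, 0, 0, 0, 0],
])

```text
time: 19.7
ee_pos: [0.4799, -0.0722, 0.0381]
tool_rot: [180.0, -0.1, 8.3]
wrist_force: [0.5, 0.5, -0.1]
width: 0.997
```

Call:
play_rows([
  [0, 0, 0, -20, 0, 0, 0],
  [0, 0, 0, -60, 0, 0, 0],
  [0, 0, 0, -110, 0, 0, 0],
  [0, 0, 0, -155, 0, 0, 0],
  [0, 0, 0, -155, 0, 0, 0],
])

```text
time: 20.2
ee_pos: [0.4818, -0.0729, 0.1988]
tool_rot: [179.7, -0.6, 8.4]
wrist_force: [0.9, -1.0, 1.0]
width: 0.997
```

```bash
python3 -c "
from w import *
a,cc=wfit('pile4_center',.01,.07,(.4795,-.072),'w4c.png')
a,cc=wfit('pile6_center',0,.089,(.635,-.0785))
print(delta((.635,-.0785,.19)))"
```

```text
pile4_center 0.66 [249. 174.] [ 0.4803 -0.0723] 0.09
pile6_center 0.9 [500. 224.] [ 0.7639 -0.0907] 0.03
pile6_center 0.73 [431. 212.] [ 0.6346 -0.0799] 0.07
[153.5, 29.0, 2.1, -0.0, -0.0, -0.2]
```

View pics/w4c.png

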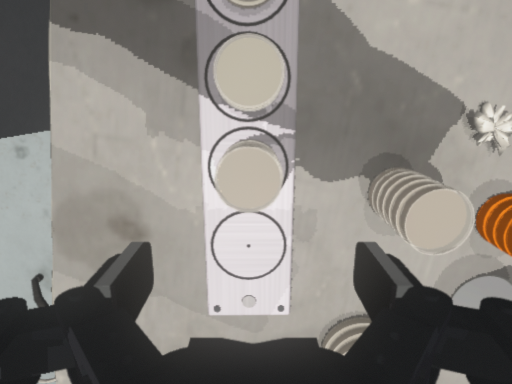

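Piles 2, 3 and 4 stand in their rings. The beige six-dish pile is at (430,215) and the orange one at (495,222) is excluded. On to pile6.

Call:
play_rows([
  [0, 45, 8, 0, 0, 0, 0],
  [0, 90, 17, 0, 0, 0, 0],
  [0, 130, 25, 0, 0, 0, 0],
  [0, 153, 29, 0, 0, 0, 0],
  [0, 153, 29, 0, 0, 0, 0],
])

```text
time: 20.9
ee_pos: [0.6362, -0.0786, 0.1885]
tool_rot: [-179.9, 0.2, 8.4]
wrist_force: [0.3, 1.1, -0.9]
width: 0.995
```

```bash
python3 -c "
from w import *
ctrl.capture('top'); a,cc=wfit('pile6_center',0,.089,(.635,-.0785))
print(delta((.635,-.0790,.047)),ctrl.read_state()['ee_pos'])"
```

```text
pile6_center 0.93 [256. 187.] [ 0.636  -0.0792] 0.05
pile6_center 0.91 [399. 217.] [ 0.635  -0.0785] 1.0
[1.8, 1.1, 143.6, -0.1, 0.1, -0.2] [ 0.63342852 -0.07831307  0.19057208]
```

Call:
play_rows([
  [0, 2, 1, 25, 0, 0, 0],
  [0, 2, 1, 65, 0, 0, 0],
  [0, 2, 1, 105, 0, 0, 0],
  [0, 2, 1, 143, 0, 0, 0],
  [0, 2, 1, 143, 0, 0, 0],
])

```text
time: 21.55
ee_pos: [0.631, -0.0781, 0.0431]
tool_rot: [-179.7, 0.6, 8.3]
wrist_force: [0.0, 0.9, 0.1]
width: 0.998
```

```bash
python3 -c "
from w import *
ctrl.capture('top'); ctrl.capture('top')
print(delta((.6355,-.0790,.047)),ctrl.read_state()['ee_pos'],ctrl.read_state()['wrist_force'])"
```

```text
[0.9, 0.3, 1.5, -0.1, 0.2, -0.2] [ 0.63454486 -0.07886526  0.04847367] [ 0.41306108 -0.40453299  0.77528909]
```

Call:
play_rows([
  [0, 1, 0, 0, 0, 0, 0],
  [0, 1, 0, 0, 0, 0, 0],
  [0.2, 1, 0, 0, 0, 0, 0],
  [0.4, 1, 0, 0, 0, 0, 0],
  [0.6, 1, 0, 0, 0, 0, 0],
])

```text
time: 22.15
ee_pos: [0.6359, -0.0788, 0.0495]
tool_rot: [-179.9, 0.1, 8.3]
wrist_force: [-1.2, -0.2, 6.9]
width: 0.672
```

Call:
play_rows([
  [0.6, 0, 0, 0, 0, 0, 0],
  [0.6, 0, 0, 0, 0, 0, 0],
  [0.6, 0, 0, 0, 0, 0, 0],
])

```text
time: 22.45
ee_pos: [0.6359, -0.0788, 0.0495]
tool_rot: [-179.9, 0.1, 8.3]
wrist_force: [-1.1, -0.3, 1.8]
width: 0.672
```

Call:
play_rows([
  [0.6, 0, 0, -10, 0, 0, 0],
  [0.6, 0, 0, -40, 0, 0, 0],
  [0.6, 0, 0, -85, 0, 0, 0],
  [0.6, 0, 0, -120, 0, 0, 0],
  [0.6, 0, 0, -130, 0, 0, 0],
])

```text
time: 22.95
ee_pos: [0.6375, -0.0792, 0.1845]
tool_rot: [179.9, -0.3, 8.3]
wrist_force: [0.7, 0.3, -0.3]
width: 0.669
```

```bash
python3 -c "
from w import *
ctrl.capture('top');e=ctrl.read_state()['ee_pos']; z=e[2]
a,cc=wfit('pile6_center',z-.05,z+.039,e[:2])
print(e,delta((.4921,-.1561,z)))"
```

```text
pile6_center 0.93 [396. 218.] [ 0.6373 -0.0792] 1.0
pile6_center 0.62 [256. 270.] [ 0.6375 -0.0793] 0.16
[ 0.63732847 -0.07922576  0.18396086] [-153.7, 55.5, -4.3, -0.1, 0.1, -0.2]
```

Call:
play_rows([
  [0.6, -40, 15, 0, 0, 0, 0],
  [0.6, -80, 30, 0, 0, 0, 0],
  [0.6, -120, 44, 0, 0, 0, 0],
  [0.6, -154, 56, 0, 0, 0, 0],
  [0.6, -154, 56, 0, 0, 0, 0],
])

```text
time: 23.6
ee_pos: [0.4878, -0.1574, 0.1781]
tool_rot: [-179.8, 0.3, 8.2]
wrist_force: [0.2, 0.0, -0.6]
width: 0.673
```

```bash
python3 -c "
from w import *
ctrl.capture('top');ctrl.capture('top'); e=ctrl.read_state()['ee_pos']; print(e,delta((.4921,-.1561,.075)))"
```

```text
[ 0.4909887  -0.15678158  0.17850184] [1.5, -0.3, 103.5, -0.1, 0.1, -0.3]
```

Call:
play_rows([
  [0.6, 1, -1, 25, 0, 0, 0],
  [0.6, 1, -1, 65, 0, 0, 0],
  [0.6, 1, -1, 95, 0, 0, 0],
  [0.6, 1, -1, 103, 0, 0, 0],
  [0.6, 1, -1, 103, 0, 0, 0],
])

```text
time: 24.2
ee_pos: [0.4914, -0.1547, 0.0741]
tool_rot: [-179.8, 0.3, 8.3]
wrist_force: [0.3, -0.3, -0.0]
width: 0.668
```

```bash
python3 -c "
from w import *
ctrl.capture('top');ctrl.capture('top'); e=ctrl.read_state()['ee_pos']; print(e,delta((.4921,-.1561,.0635)))"
```

```text
[ 0.49252836 -0.15548436  0.07634814] [-0.5, 0.6, 12.8, -0.1, 0.1, -0.2]
```

Call:
play_rows([
  [0.6, -0.5, 0.5, 6, 0, 0, 0],
  [0.6, -0.5, 0.5, 11, 0, 0, 0],
  [0.6, -0.5, 0.5, 12, 0, 0, 0],
  [0.6, -0.5, 0.5, 12, 0, 0, 0],
  [0.6, -0.5, 0.5, 12, 0, 0, 0],
])

```text
time: 24.8
ee_pos: [0.4921, -0.1561, 0.0645]
tool_rot: [-179.9, 0.1, 8.3]
wrist_force: [-0.0, 1.0, 0.1]
width: 0.674
```

Call:
play_rows([
  [0.6, 0, 0, 2, 0, 0, 0],
  [0.6, 0, 0, 3, 0, 0, 0],
  [0.6, 0, 0, 4, 0, 0, 0],
  [0.6, 0, 0, 4, 0, 0, 0],
])

```text
time: 25.2
ee_pos: [0.492, -0.1561, 0.0604]
tool_rot: [-179.9, 0.1, 8.3]
wrist_force: [-0.1, 0.2, -0.2]
width: 0.67
```

Call:
play_rows([
  [0.6, 0, 0, 1, 0, 0, 0],
  [0.6, 0, 0, 1.5, 0, 0, 0],
  [0.6, 0, 0, 1.5, 0, 0, 0],
])

```text
time: 25.5
ee_pos: [0.4921, -0.1561, 0.0594]
tool_rot: [-179.9, 0.1, 8.3]
wrist_force: [-1.5, -0.2, 5.9]
width: 0.672
```

Contact. Release, rise, back off.

Call:
play_rows([
  [0.4, 0, 0, 0, 0, 0, 0],
  [0.2, 0, 0, 0, 0, 0, 0],
  [0, 0, 0, 0, 0, 0, 0],
  [0, 0, 0, 0, 0, 0, 0],
])

```text
time: 25.9
ee_pos: [0.4921, -0.1561, 0.0593]
tool_rot: [-179.9, 0.1, 8.3]
wrist_force: [-0.9, -0.1, 0.0]
width: 1.0
```

Call:
play_rows([
  [0, 0, 0, -20, 0, 0, 0],
  [0, 0, 0, -60, 0, 0, 0],
  [0, 0, 0, -110, 0, 0, 0],
  [0, 0, 0, -150, 0, 0, 0],
  [0, 0, 0, -150, 0, 0, 0],
])

```text
time: 26.4
ee_pos: [0.4943, -0.1572, 0.2148]
tool_rot: [179.8, -0.3, 8.3]
wrist_force: [0.5, -0.4, -0.8]
width: 0.995
```

Call:
play_rows([
  [0, -20, 45, 0, 0, 0, 0],
  [0, -40, 90, 0, 0, 0, 0],
  [0, -60, 135, 0, 0, 0, 0],
  [0, -70, 160, 0, 0, 0, 0],
  [0, -70, 160, 0, 0, 0, 0],
])

```text
time: 26.9
ee_pos: [0.4469, -0.3287, 0.2138]
tool_rot: [179.8, -0.3, 8.1]
wrist_force: [1.0, 1.1, 0.3]
width: 1.0
```

```bash
python3 -c "
from h import *
a=ctrl.capture('top'); b=ctrl.capture('side')
save(np.hstack([cv2.resize(a[150:290,180:400],(400,255)),cv2.resize(b[150:360,150:390],(400,350))[:255]]) if 0 else cv2.resize(a[150:290,180:400],(800,509)),'fin_top.png')
save(cv2.resize(b[120:350,150:400],(652,600)),'fin_side.png')
c=cam('top');cs=cam('side')
Z=dict(pile2_center=.025,pile3_center=.0325,pile4_center=.04,pile6_center=.0545,wide_pile_center=.0225)
for n,cc in(('top',c),('side',cs)):
  for k,z in Z.items():
    for r in ctrl.spot_point(k,n)[:2]: print(n,k,round(r['p'],2),np.round(toz(cc,r['at'],z),4))
"
```

```text
top pile2_center 0.83 [0.4636 0.0904 0.025 ]
top pile3_center 0.94 [0.4717 0.0101 0.0325]
top pile4_center 0.65 [ 0.4835 -0.0675  0.04  ]
top pile6_center 0.87 [ 0.7656 -0.0792  0.0545]
top pile6_center 0.65 [ 0.4956 -0.1577  0.0545]
top wide_pile_center 0.63 [0.4567 0.0871 0.0225]
top wide_pile_center 0.6 [ 0.6412 -0.2751  0.0225]
side pile2_center 0.84 [0.4537 0.1014 0.025 ]
side pile3_center 0.72 [0.4542 0.1293 0.0325]
side pile3_center 0.65 [0.4615 0.0256 0.0325]
side pile4_center 0.88 [ 0.4743 -0.0661  0.04  ]
side pile4_center 0.21 [ 0.6451 -0.2931  0.04  ]
side pile6_center 0.72 [ 0.4924 -0.1514  0.0545]
side pile6_center 0.65 [ 0.7587 -0.0978  0.0545]
side wide_pile_center 0.57 [ 0.6453 -0.276   0.0225]
side wide_pile_center 0.4 [ 0.4779 -0.0575  0.0225]
```

View pics/fin_top.png

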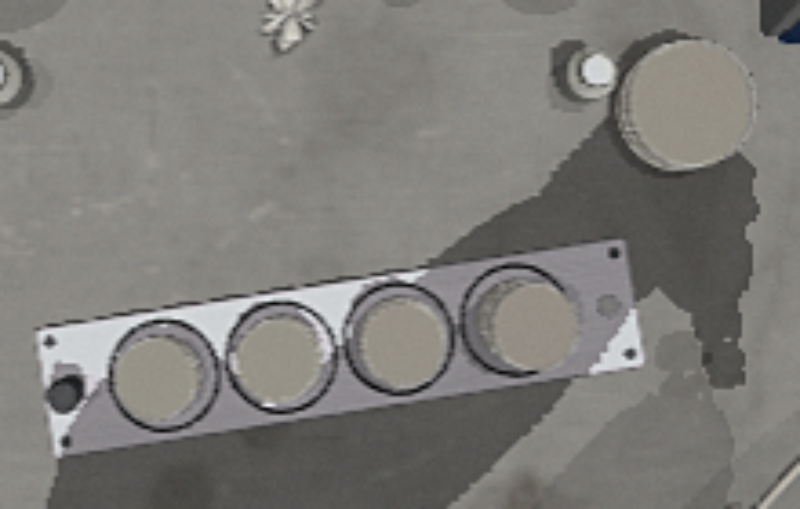

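View pics/fin_side.png

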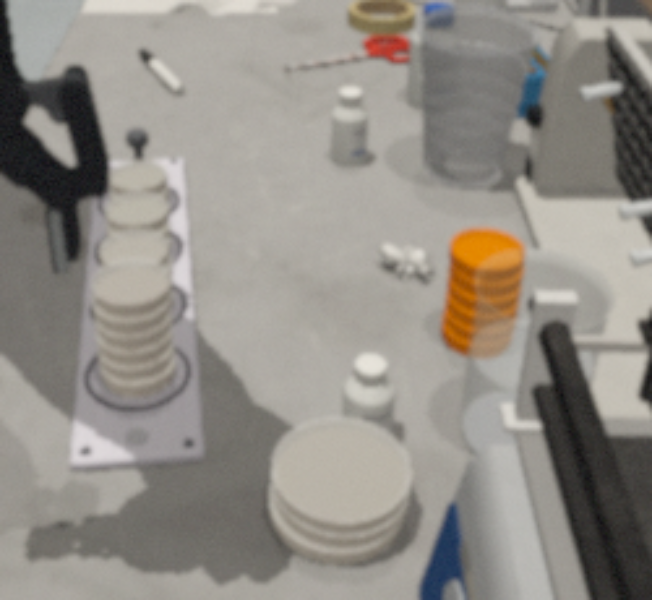

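The final views agree. In the top crop the piles sit inside their rings at (160,375), (280,357), (400,340) and (520,320); the offset of pile6's top face is perspective. In the side crop pile6 stands centred in its ring at (137,375), the wide pile stands alone at (340,490), and the heights rise away from the post. Handing in.

```bash
python3 -c "
from plant import ctrl
print(ctrl.hand_in())"
```

```text
the job is handed in; nothing more can be done
None
```

The four narrow piles now stand in the rings in height order: two dishes next to the knobbed post, then three, four and six. I handed in at about 27 s of the 118 s allowed, with the gripper open and clear of everything.

- **Two-dish pile:** it came straight up off the wide pile. The wide pile reads within about 3 mm of where it started, which is inside the measuring error.
- **Centring:** close wrist-camera checks after release put piles 2, 3 and 4 within about 2 mm of their ring centres. Pile 6 was released with the tool within 1 mm of its ring centre. I checked it afterwards only in the final top and side pictures, where it stands upright inside its ring.
- **Disagreements:** in the final top and side views the network's point estimates were 4–16 mm off the ring centres, apart from a few plain misidentifications. I put this down to piles hiding one another and perspective, because the pictures show every pile inside its ring.
- **Forces:** the highest wrist force I read was about 24 N, when setting down pile 3. The limit is 120 N.

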